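# Open the filter bay of the microscope's controller box

## Robot

A 6-joint arm with a two-finger parallel gripper is mounted at the origin on the work surface. World frame = base frame: x ahead of the robot, y to its left, z up, the work surface at z = 0. Lengths are in mm, angles in rad, forces in N, time in s.
With the tool pointing down it reaches from about 350 to 975 mm from the base axis. Payload 7.1 kg.
Tool frame: the origin (TCP) lies at the very end of the fingers, on their centre line; the grasp point (between the pads) lies 19 mm behind it; z points along the fingers, y is the line along which they close (so a half turn about z gives the same grasp; the last joint's range is limited). The gripper opens to 88 mm and grips with 3 to 60 N. Pads are 20 mm wide; open, the fingers measure 115 mm over their backs; the gripper's body (75 mm by 178 mm) begins 61 mm behind the grasp point.
Start: joints at [1.187, 0.423, 1.63, -0, 1.089, -0.019], TCP at [222.944, 583.867, 222.675] pointing down, gripper open.
Joint ranges: [-3, 3], [-0.9, 2.11], [0.09, 2.58], [-1.31, 4.45], [0.11, 2.69], [-2.54, 2.54]. Speed limits (rad/s): [2.39, 2.39, 3.01, 3.14, 3.14, 3.14].

## Interface

Orientations are given as a rotation vector (axis times angle).
In Python, from workcell import get_obs, get_image, job, models gives the robot as it stands.
- The arm moves only by the tool jog_arm, never from a script. Its argument "increments" is one flat list of numbers, 7 for each row, row after row: the turn, a rotation vector about the tool's x, y, z in degrees, then the shift along the tool's x, y, z in mm, then the opening in per cent of the stroke, from 0 (shut) to 100 (fully open). A call has 1 to 12 rows; each row shifts and turns the commanded pose from where the row before left it, along the tool's axes as they then stand; what a row does not reach is not made up. A row lasts 1/8 s, in which the tool goes at most 62.5 mm and 10.7 degrees, less where a joint would pass 70% of its speed; a pose out of reach is approached as far as the arm can. A call is refused whole if a number of a shift passes 62.5 or a number of a turn 10.7, either way. A call with a gripper value outside its range is refused whole. The fingers move at their own pace and stop on an object; the grip force is fixed at half the most. Time passes only in rows, so rows that do not move let the fingers close. It gives the time, the measured TCP pose, the force, the opening and the grip force at its end, in the units of the state.
- get_obs(): the state, without advancing time (a new reading comes with each control period).
- get_image(name): name is "scene" or "top"; returns a dict with "pixels" (400x640x3 uint8, blue, green, red), "depth" (400x640 float32, mm along the optical axis (not along the pixel's ray), 0 where there is no reading), "fx", "fy", "cx", "cy" (pixels), "cam_to_world" (4x4, takes a point from camera to world coordinates). Camera axes: x right, y up, looking along -z (the intrinsics and any distortion apply to the point x, -y, -z); pixel columns grow to the right and rows downward; lengths in mm; the calibration is good to about 2 mm. A picture is of the moment at which its call begins.
- job.close_job(): hands the job in; it is judged then, once.
Trained networks look in the newest picture that a camera, given by its name, has taken for a name from the list of things; names that differ only in an ending like _2 or _b are one class to them, and where a whole thing is asked for, a point or a joint stands for the part that bears it (a point fixed in the world has none). Each returns a list of dicts, best first, with "p" (0 to 1); they miss things now and then, are a little off and sometimes report something else, mostly with a low value. They report only what shows in the picture. A call takes as long as a camera call. They do not tell look-alikes from the thing itself.
- models.look_for(target, camera): "centre" ([x, y, z] in mm, in world coordinates, good to about 4 mm: the middle of the surface that is visible of it).
- models.regions_of(target, camera): "region" (400x640 bool, what is visible of it).
The state is a dict: "t": time; "qpos": joint angles; "qvel": joint speeds; "joint_torque": joint torques, N m; "ee_pos": TCP position; "orientation": TCP orientation; "ft_force": force on the tool from outside, world axes, zero at the start; "moment": the same for the moment, N m; "width": finger opening in mm; "grasp_force": force on a finger pad.
Only numpy, scipy, OpenCV 4.12 (cv2) and the standard library are available. Lean on these libraries where they do the work, as an engineer would, in place of code of your own. Each camera call takes 0.05 s, during which the arm holds its last target. There are 200 camera calls.

## Task

The dust filter in the top of the microscope's controller box has to be inspected. Press the ribbed snap tab fully down with a fingertip until it stays in, then push the released filter cover gently by its ridge, over the tab, off its seat and onto the empty deck beyond, until the filter and its frame are wholly uncovered. Do not squeeze the cover hard or lift it; leave it lying flat between the guides with the tab still in, and leave the other things on the desk where they are.

Things in the scene. Friction and masses are not known exactly. Their poses are not given: they have to be found in the camera images.
- unit: Microscope's controller box: white, 150 (x) x 260 (y) x 50 mm tall, fixed; origin at the centre of its underside, z up. The cover is pushed off along its +y. On its top (z = 50 mm) two runners along y (tops at z = 56) carry the cover between guide walls (inner faces at x = -50 and +50, tops at z = 66 mm). The y < 0 half is the cover's seat, the y > 0 half the empty deck, the snap tab is between.
- cover: Grey filter cover, loose: plate 96 (x) x 90 (y) x 8 mm, 0.15 kg, thumb ridge on top; origin at the centre of its underside, axes as the box's. At the start it lies on the runners at about y = -65 mm in the box's frame, its +y edge 3 mm short of the snap tab, which blocks it.
- ridge (a point): Centre of the cover's thumb ridge: a bar 70 mm (x) x 8 mm (y) x 14 mm tall across the plate, 20 mm from the cover's centre towards -y; this point is 7 mm above the plate's top and 15 mm above its underside. Behind it (-y) 21 mm of flat plate are free, and no wall stands higher than the plate there.
- filter (a point): Centre of the white pleated filter in the seat under the cover (81 x 82 mm with its frame), fixed in the box at y = -66 mm; the frame ends at y = -25 mm, so it is wholly uncovered once the cover's origin is past y = 20 mm in the box's frame.
- deck (a point): Middle of the empty deck at runner height: fixed in the box at x = 0, y = 45, z = 56 mm. A good place for the cover's origin to end; the end stop holds the cover at y = 74 mm.
- tab_top (a point): Centre of the upper face of the snap tab: a grey ribbed block 40 mm (x) x 36 mm (y), at y = 1 mm in the box's frame; face 66 mm above the desk when up (joint 0) and 52 mm (2 mm above the box's top) fully in. The cover's edge is 21 mm from this point towards -y.
- tab (a joint): Travel of the snap tab (m): 0 to 0.002 at the start (up, blocking the cover), 0.014 fully in, straight down. It moves with about 3.5 N and stays wherever it is left; the cover passes over it from about 0.010.
- objective: Bystander, to be left alone: spare microscope objective, a dark steel cylinder 32 mm across and 50 mm tall, standing, on the desk beside the box; origin at the centre of its underside.
- jar: Bystander, to be left alone: small capped specimen jar, 40 mm across and 50 mm tall, standing, on the desk beside the box; origin at the centre of its underside.
- slidebox: Bystander, to be left alone: white slide box 85 x 60 x 30 mm, on the desk beside the box; origin at the centre of its underside.
- dish: Bystander, to be left alone: shallow white specimen dish, 76 mm across, 18 mm tall, on the desk beside the box; origin at the centre of its underside.
- mouse: Bystander, to be left alone: black computer mouse 62 x 105 x 31 mm, on the desk beside the box; origin at the centre of its underside.
- tweezers: Bystander, to be left alone: steel tweezers lying flat, about 128 mm long, 22 mm wide, 6 mm tall, on the desk beside the box; origin at the centre of its underside.
Things that resemble listed ones, but are neither listed nor needed, are in the scene too. What is shaped like the cover but brown or pink is not meant.

How it is judged (in metres and radians):
On the way, in this order (a step that is already met when the one before it is completed fails the run):
1. the snap tab is pressed fully in while the cover is still in its seat (value of joint tab above 0.0118 m and y of cover in the frame of unit below -0.05 m), for 0.1 s.
2. the cover is pushed off its seat (y of cover in the frame of unit above 0.022 m), for 0.1 s.
At the end, for the whole second after the job is handed in: The snap tab is in (more than 11.8 of 14 mm), the cover's origin is more than 22 mm past the box's centre along its +y so that the filter is uncovered, and it lies flat (within 0.05 rad) and at rest on the runners between the guides (within 6 mm sideways, 3 mm in height) (value of joint tab above 0.0118 m and y of cover in the frame of unit between 0.022 and 0.08 m and x of cover in the frame of unit between -0.006 and 0.006 m and z of cover in the frame of unit between 0.053 and 0.059 m and angle between cover's own z axis and vertical below 0.05 rad and linear speed of cover below 0.01 m/s); the robot touches nothing.
It fails at once if the cover is lifted or tipped (z of cover in the frame of unit above 0.063 m or angle between cover's own z axis and vertical above 0.12 rad).
It fails at once if the cover is squeezed or pushed hard (over 35 N) (contact force between the fingers and cover above 35 N).
It fails at once if a bystander is moved by more than 20 mm or tipped (distance of any of objective, jar, slidebox, dish, mouse, tweezers from where it was at the start of the episode above 0.02 m or angle between any of objective, jar, slidebox, dish, mouse, tweezers's own z axis and vertical above 0.4 rad).
It also fails if it takes over 43 s, if anything falls off the work surface, if the arm or the gripper's body presses on something with over 40 N, if the wrist force passes 120 N, or if a joint passes its speed limit or range.

## Working session

There is one attempt and no reset: what is moved stays moved. The work goes in short steps, Python scripts to look and compute and a tool call to move; the robot and the scene stay as the last step left them, time stands still between calls to the robot, and variables do not carry over. Pictures are saved under pics/ and viewed, at most 10 in all, crops included, and the job is handed in when it is done.

Besides the shell and the picture viewer there is one more tool, called after "Emit:" as name(argument=value, ...) on one line, values as JSON. jog_arm: Moves the arm, as the interface text tells. Its arguments: {"type":"object","properties":{"increments":{"type":"array"}},"required":["increments"]}

```bash
mkdir -p pics
cat > h.py <<'E'
import numpy as np, cv2
from workcell import get_obs, get_image, job, models
def w(im,u,v):
    d=float(im["depth"][int(v),int(u)]); K=im
    p=np.array([(u-K["cx"])/K["fx"]*d, -(v-K["cy"])/K["fy"]*d, -d,1])
    return (np.array(K["cam_to_world"])@p)[:3]
def cloud(im):
    d=im["depth"]; v,u=np.mgrid[:400,:640]
    P=np.stack([(u-im["cx"])/im["fx"]*d,-(v-im["cy"])/im["fy"]*d,-d,np.ones_like(d)],-1)
    return (P@np.array(im["cam_to_world"]).T)[...,:3]
def px(im,p):
    q=np.linalg.inv(np.array(im["cam_to_world"]))@np.r_[p,1]
    return im["cx"]+im["fx"]*q[0]/-q[2], im["cy"]-im["fy"]*q[1]/-q[2]
E
python3 - <<'E'
from h import *
o=get_obs(); print(o["t"],o["ee_pos"],o["orientation"],o["width"])
for c in("scene","top"):
    im=get_image(c); cv2.imwrite(f"pics/{c}0.png",im["pixels"])
    for n in("unit","cover","ridge","tab_top","objective","jar","slidebox","dish","mouse","tweezers"):
        for r in models.look_for(n,c)[:4]: print(c,n,round(r["p"],2),np.round(r["centre"]),np.round(px(im,r["centre"])))
E
```

```text
0.0 [222.71925868 583.31669912 221.88101661] [-5.69774305e-01 -3.08916259e+00  2.46801688e-03] 87.69495737355737
scene unit 0.64 [607.  96.  50.] [355. 213.]
scene cover 0.89 [ 641. -315.    7.] [174. 228.]
scene cover 0.87 [355.  85.  14.] [353. 160.]
scene cover 0.87 [ 795. -234.   10.] [184. 284.]
scene cover 0.68 [622.  24.  61.] [322. 213.]
scene ridge 0.84 [ 790. -235.    9.] [185. 283.]
scene ridge 0.81 [ 500. -195.   12.] [240. 190.]
scene ridge 0.71 [351.  82.   5.] [352. 162.]
scene ridge 0.7 [ 637. -317.   13.] [174. 225.]
scene tab_top 0.74 [587.  82.  71.] [349. 199.]
scene objective 0.49 [ 646. -113.   31.] [259. 227.]
scene objective 0.36 [623.  20.  63.] [320. 212.]
scene jar 0.89 [725.  96.  41.] [353. 257.]
scene slidebox 0.88 [734. -45.  32.] [283. 259.]
scene dish 0.76 [437. 237.   9.] [411. 182.]
scene mouse 0.83 [646. 222.  30.] [413. 235.]
top unit 0.87 [555. 103.  48.] [271. 215.]
top cover 0.85 [347.  85.   7.] [289. 318.]
top cover 0.85 [ 626. -316.    8.] [463. 170.]
top cover 0.73 [ 780. -235.   12.] [417. 106.]
top cover 0.72 [615.  30.  61.] [304. 182.]
top ridge 0.96 [ 486. -188.    4.] [412. 239.]
top ridge 0.93 [349.  83.   7.] [290. 317.]
top ridge 0.88 [613.  28.  67.] [305. 182.]
top ridge 0.87 [ 627. -314.    7.] [462. 169.]
top tab_top 0.69 [577.  82.  62.] [280. 203.]
top jar 0.81 [713.  94.  50.] [270. 141.]
top jar 0.28 [558. 105.  52.] [270. 213.]
top slidebox 0.94 [713. -49.  34.] [337. 138.]
top slidebox 0.7 [557. 109.  47.] [268. 215.]
top slidebox 0.21 [576.  84.  65.] [279. 203.]
top dish 0.74 [452. 235.   7.] [213. 273.]
top mouse 0.88 [625. 224.  33.] [212. 189.]
top tweezers 0.65 [495.  29.   1.] [310. 244.]
top tweezers 0.42 [575.  82.  62.] [280. 203.]
```

View pics/scene0.png

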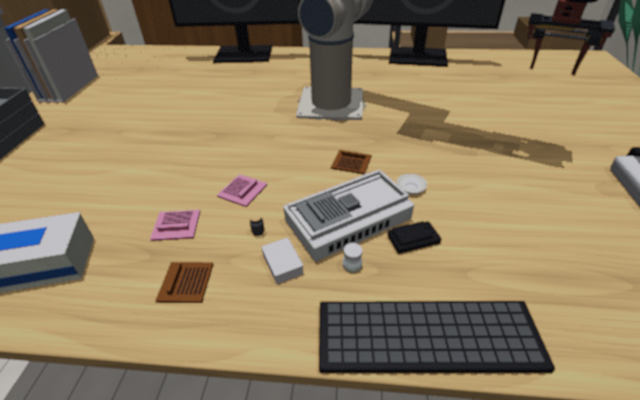

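View pics/top0.png

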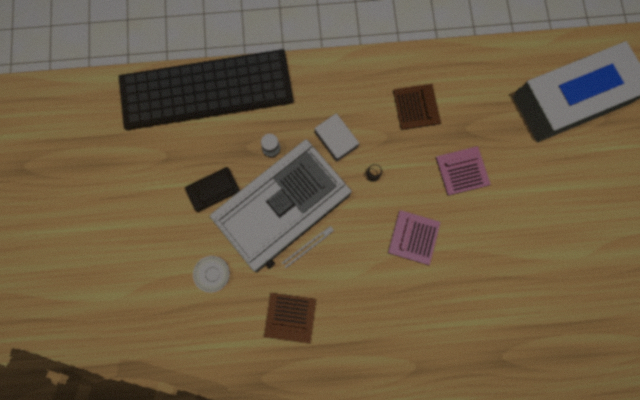

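Candidates for the cover, in the top view: brown at (290,318) and (417,106), pink at (463,170) and (412,239), and grey on the white box at (304,182). I choose the grey one. In the scene view it is at (322,213), with the tab at (349,199). Next I'll fit the box pose and check the choice in a crop.

```bash
cat > fit.py <<'E'
from h import *
from scipy.optimize import minimize
def grey(im): return im["pixels"].astype(int).sum(2)/3
def boxfit(im,lo=44,hi=72):
    P=cloud(im); d=np.hypot(P[...,0]-570,P[...,1]-95)
    m=(P[...,2]>lo)&(P[...,2]<hi)&(d<185)&(im["depth"]>0)
    n,l,s,c=cv2.connectedComponentsWithStats(m.astype(np.uint8)); k=1+np.argmax(s[1:,4])
    Q=P[l==k]; return Q,cv2.minAreaRect(Q[:,:2].astype(np.float32)),l==k
E
python3 - <<'E'
from fit import *
for c in("top","scene"):
    im=get_image(c); Q,r,m=boxfit(im); print(c,r,len(Q))
    b=cv2.boxPoints(r); 
    h,e=np.histogram(Q[:,2],bins=np.arange(44,73,1)); print(h)
    a=np.arctan2(52,-38); R=max([np.deg2rad(r[2]+k*90) for k in range(4)],key=lambda t:np.cos(t-a))
    print("yaw of unit y",np.degrees(R))
    for n in("cover","tab_top","ridge"):
        for q in models.regions_of(n,c):
            g=q["region"]&m
            if g.sum()<20: continue
            P=cloud(im)[g]; x=(P[:,:2]-r[0])@np.array([[np.sin(R),np.cos(R)],[-np.cos(R),np.sin(R)]])
            print(n,round(q["p"],2),g.sum(),"local ctr",np.round(x.mean(0),1),np.round(np.percentile(x,[2,98],axis=0),1).tolist(),"z",np.round(np.percentile(P[:,2],[5,50,95]),1))
    v,u=np.where(m); u0,u1,v0,v1=u.min()-25,u.max()+25,v.min()-25,v.max()+25
    cv2.imwrite(f"pics/{c}1.png",cv2.resize(im["pixels"][v0:v1,u0:u1],None,fx=3,fy=3,interpolation=cv2.INTER_CUBIC)); print(u0,v0)
E
```

```text
top ((579.110107421875, 82.69261169433594), (150.54171752929688, 260.07159423828125), 34.744354248046875) 8768
[ 62 163 345 671 917 982 827 489 264 164 155 154 140 121 104  79 192 291
 494 635 590 439 282 130  45  19  11   3]
yaw of unit y 124.74435424804688
cover 0.78 1853 local ctr [ -0.3 -62.3] [[-46.1, -107.6], [46.3, -21.1]] z [60.3 63.3 66.3]
tab_top 0.82 367 local ctr [-0.9  1.4] [[-19.8, -16.1], [19.5, 18.9]] z [57.4 64.2 67. ]
ridge 0.62 1815 local ctr [ -0.5 -62.2] [[-46.1, -107.2], [45.8, -21.8]] z [60.4 63.4 66.3]
184 115
scene ((580.83251953125, 80.00328063964844), (150.87188720703125, 261.4416809082031), 34.73297119140625) 5351
[ 46  43  57  51  96 283 629 701 407 126  80  83 110 117 115 113  78  80
  96 189 452 546 460 263  97  18   8   7]
yaw of unit y 124.73297119140626
cover 0.81 1152 local ctr [  2.  -66.1] [[-46.9, -109.6], [45.5, -21.7]] z [63.2 65.3 67.2]
tab_top 0.81 285 local ctr [ 1.  -0.8] [[-37.3, -21.0], [19.5, 18.3]] z [52.1 65.6 67.7]
ridge 0.86 1131 local ctr [  2.9 -65.6] [[-45.9, -109.6], [45.7, -22.1]] z [63.5 65.3 67.3]
258 144
```

View pics/top1.png

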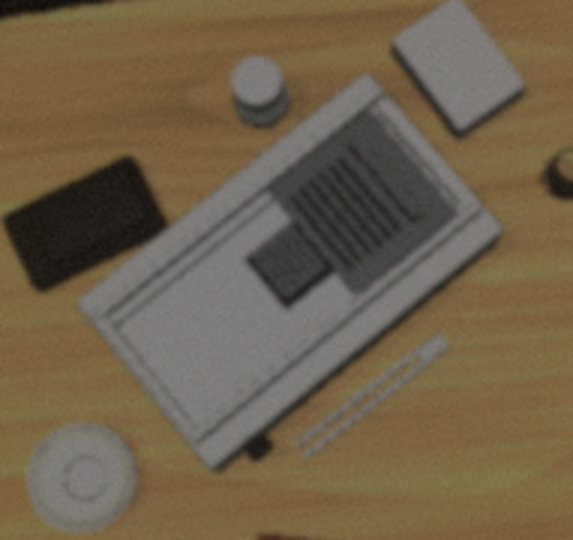

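The crop confirms the choice. It shows the grey cover with its ridge at the outer (-y) end, around crop pixel (390,170), the dark tab at (290,265) and the white deck at lower left. Averaging both views puts the box centre at about (580, 81), with its +y axis at 124.7°. I'll turn the tool 34.4° so that tool x points along box +y.

Emit:
jog_arm(increments=[0,0,8.6,0,0,0,0,0,0,8.6,0,0,0,0,0,0,8.6,0,0,0,0,0,0,8.6,0,0,0,0,0,0,0,-50,0,0,0,0,0,0,-50,0,0,0,0,0,0,-50,0,0,0,0,0,0,-50,0,0,0,0,0,0,-50,0,0,0,0,0,0,-50,0,0,0,0,0,0,-50,0,0,0,0,0,0,-50,0,0,0])

```text
t: 3.0
ee_pos: [451.6, 253.7, 223.0]
orientation: [1.458, 2.782, 0.001]
ft_force: [0.6, -0.0, 0.0]
width: 0.8
grasp_force: 0.0
```

Emit:
jog_arm(increments=[0,0,0,-50,0,0,0,0,0,0,-50,0,0,0,0,0,0,-50,0,10,0,0,0,0,-50,0,20,0,0,0,0,-15,7,30,0,0,0,0,0,0,30,0,0,0,0,0,0,30,0,0,0,0,0,0,10,0,0,0,0,0,0,0,0])

```text
t: 4.12
ee_pos: [578.7, 82.3, 92.5]
orientation: [-1.457, -2.782, 0.001]
ft_force: [0.8, -0.2, -0.0]
width: 0.4
grasp_force: 0.0
```

```bash
cat > loc.py <<'E'
from h import *
from scipy.spatial.transform import Rotation as R
C=np.array([580,81.3]); a=np.deg2rad(34.74)
E=np.array([[np.cos(a),np.sin(a)],[-np.sin(a),np.cos(a)]])
o=get_obs(); print("t",o["t"],"tcp",np.round(o["ee_pos"],1),"local",np.round(E@(np.array(o["ee_pos"][:2])-C),1),"toolx deg",np.degrees(np.arctan2(*R.from_rotvec(o["orientation"]).as_matrix()[[1,0],0])).round(1),"f",np.round(o["ft_force"],1),"w",o["width"])
E
python3 loc.py
python3 - <<'E'
from h import *
im=get_image("scene"); cv2.imwrite("pics/s2.png",cv2.resize(im["pixels"][120:290,230:460],None,fx=3,fy=3,interpolation=cv2.INTER_CUBIC))
E
```

```text
t 4.125 tcp [578.7  82.3  92.5] local [-0.6  1.6] toolx deg 124.7 f [ 0.8 -0.2 -0. ] w 0.38485914359145157
```

View pics/s2.png

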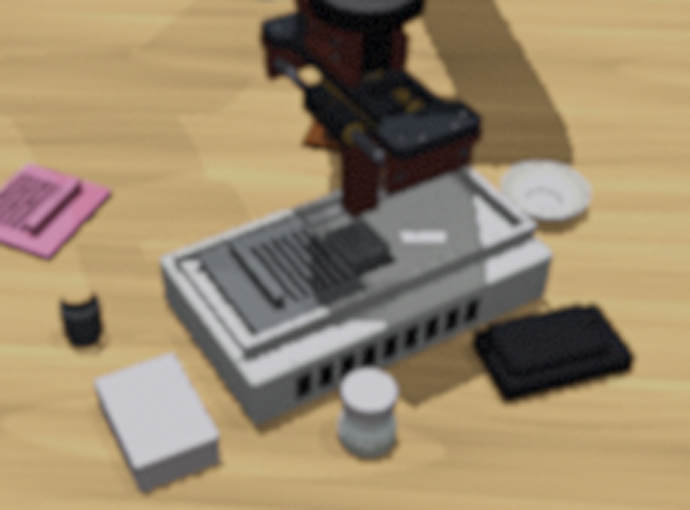

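The picture shows the shut fingertip at crop pixel (362,205), above the tab at (350,247). I'll press down slowly, 2 mm further towards +y.

Emit:
jog_arm(increments=[0,0,0,2,0.5,10,0,0,0,0,0,0,10,0,0,0,0,0,0,4,0,0,0,0,0,0,4,0,0,0,0,0,0,0,0])

```text
t: 4.8
ee_pos: [578.0, 84.1, 64.5]
orientation: [-1.458, -2.783, 0.0]
ft_force: [-0.7, 0.5, -0.2]
width: 0.6
grasp_force: 0.0
```

Emit:
jog_arm(increments=[0,0,0,0,0,3,0,0,0,0,0,0,3,0,0,0,0,0,0,2,0,0,0,0,0,0,0,0])

```text
t: 5.3
ee_pos: [578.2, 84.2, 56.5]
orientation: [1.458, 2.783, 0.0]
ft_force: [0.0, -0.6, 0.3]
width: 0.6
grasp_force: 0.3
```

The tab should resist with about 3.5 N here, but there is no force, so I'm checking.

```bash
python3 loc.py
python3 - <<'E'
from h import *
from loc import C,E
for c in("top","scene"):
    im=get_image(c)
    P=cloud(im); L=(P[...,:2]-C)@E.T
    for y in range(-20,22,4):
        print(c,y,[int(np.median(z)) if len(z:=P[...,2][(abs(L[...,0]-x)<3)&(abs(L[...,1]-y)<2)])>2 else None for x in range(-24,26,6)])
im=get_image("scene"); cv2.imwrite("pics/s3.png",cv2.resize(im["pixels"][150:250,280:420],None,fx=5,fy=5,interpolation=cv2.INTER_CUBIC))
E
```

```text
t 5.3 tcp [578.2  84.2  56.5] local [0.2 3.4] toolx deg 124.7 f [ 0.  -0.6  0.3] w 0.5563176482677409
t 5.3 tcp [578.2  84.2  56.5] local [0.2 3.4] toolx deg 124.7 f [ 0.  -0.6  0.3] w 0.5563176482677409
top -20 [406, 406, 407, 406, 406, 404, 402, 398, 391]
top -16 [405, 406, 406, 406, 406, 404, 402, 398, 394]
top -12 [405, 406, 407, 407, 406, 406, 403, 400, 396]
top -8 [405, 406, 406, 407, 407, 406, 404, 401, 397]
top -4 [404, 406, 407, 407, 406, 406, 405, 402, 399]
top 0 [403, 405, 406, 408, 407, 406, 406, 404, 401]
top 4 [402, 404, 406, 407, 407, 406, 406, 404, 401]
top 8 [401, 403, 405, 407, 407, 407, 406, 405, 402]
top 12 [399, 403, 405, 407, 408, 408, 406, 406, 404]
top 16 [398, 402, 405, 407, 407, 407, 407, 405, 404]
top 20 [398, 401, 403, 405, 407, 408, 407, 407, 405]
scene -20 [181, 176, 179, 185, 186, 188, 188, 240, 300]
scene -16 [192, 189, 190, 163, 197, 200, 204, 212, 244]
scene -12 [193, 299, 58, 256, 233, 366, 327, 209, 247]
scene -8 [None, 57, 103, 86, 93, 98, 152, 327, 326]
scene -4 [None, None, 409, None, 408, 88, 185, 180, 326]
scene 0 [None, None, None, None, 409, 82, 186, 326, 327]
scene 4 [None, None, None, 409, None, 86, 182, 174, 280]
scene 8 [None, None, None, None, None, 83, 186, 180, 180]
scene 12 [None, None, None, None, 409, 82, 189, 171, 175]
scene 16 [None, None, None, None, 289, 199, 193, 186, 168]
scene 20 [None, None, None, None, None, 409, 194, 201, 177]
```

View pics/s3.png

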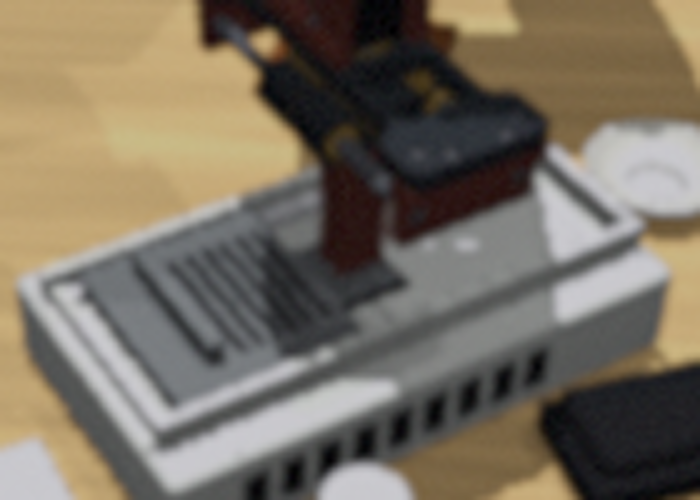

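The fingertip stands on the tab at crop pixel (350,270), and the tab has sunk with it. It carries no load while held still. I'll keep pressing to the bottom.

Emit:
jog_arm(increments=[0,0,0,0,0,1.5,0,0,0,0,0,0,1.5,0])

```text
t: 5.7
ee_pos: [578.0, 84.1, 53.7]
orientation: [-1.458, -2.783, 0.0]
ft_force: [-1.7, -0.2, 4.1]
width: 0.6
grasp_force: 1.7
```

Emit:
jog_arm(increments=[0,0,0,0,0,1,0])

```text
t: 5.82
ee_pos: [578.0, 84.1, 52.7]
orientation: [-1.458, -2.783, -0.0]
ft_force: [-1.4, -0.1, 3.5]
width: 0.6
grasp_force: 1.7
```

Emit:
jog_arm(increments=[0,0,0,0,0,0.7,0])

```text
t: 5.95
ee_pos: [578.1, 84.2, 52.3]
orientation: [-1.458, -2.783, 0.0]
ft_force: [-3.0, -0.7, 12.2]
width: 0.3
grasp_force: 5.9
```

Force rose to 12 N at z = 52.3, so the tab is at its stop. I'll hold briefly, lift, open to about 30 mm and go behind the ridge (local y ≈ -107).

Emit:
jog_arm(increments=[0,0,0,0,0,0.5,0,0,0,0,0,0,0,0,0,0,0,0,0,-25,0,0,0,0,0,0,-25,0,0,0,0,-40,0,0,35,0,0,0,-40,0,0,35,0,0,0,-30,0,0,35,0,0,0,0,0,12,35,0,0,0,0,0,0,35])

```text
t: 7.08
ee_pos: [638.9, -5.8, 87.7]
orientation: [-1.457, -2.78, 0.002]
ft_force: [0.3, 0.3, 0.7]
width: 30.5
grasp_force: 0.0
```

```bash
python3 loc.py
python3 - <<'E'
from h import *
from fit import boxfit
C=np.array([580,81.3]); a=np.deg2rad(34.74)
E=np.array([[np.cos(a),np.sin(a)],[-np.sin(a),np.cos(a)]])
im=get_image("scene"); P=cloud(im)
for n in("cover","tab_top"):
    for q in models.regions_of(n,"scene"):
        p=P[q["region"]]; l=(p[:,:2]-C)@E.T; c=np.median(l,0)
        if np.hypot(*c)<150: print(n,q["p"],np.round(np.percentile(l,[2,50,98],axis=0),1).tolist(),np.round(np.percentile(p[:,2],[5,50,95]),1))
cv2.imwrite("pics/s4.png",cv2.resize(im["pixels"][150:270,260:420],None,fx=4,fy=4,interpolation=cv2.INTER_CUBIC))
E
```

```text
t 7.075 tcp [638.9  -5.8  87.7] local [  -1.3 -105.1] toolx deg 124.7 f [0.3 0.3 0.7] w 30.501095684452604
cover 0.65 [[-37.9, -111.5], [15.7, -68.0], [45.5, -23.4]] [63.  65.3 75.7]
tab_top 0.72 [[-18.9, -13.5], [-0.1, 0.2], [17.6, 15.5]] [51.8 53.3 55.2]
```

View pics/s4.png

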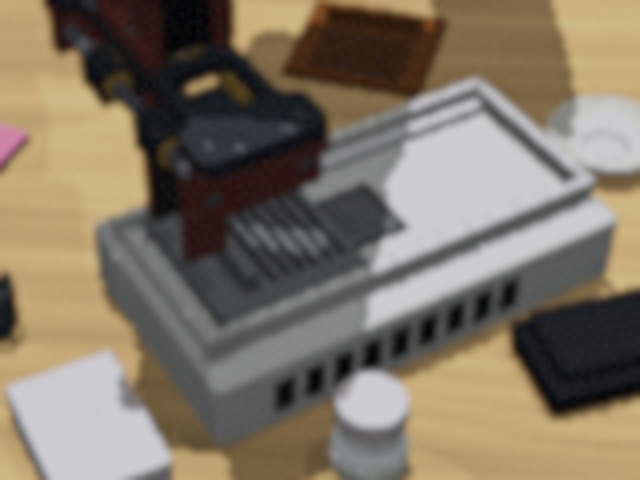

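The tab face is now at about 52–53 mm, so it's in. The fingers hang behind the ridge: fingertip at crop pixel (200,250), ridge at (240,265). I'll lower to z ≈ 69 and push slowly.

Emit:
jog_arm(increments=[0,0,0,-2,1.3,6,35,0,0,0,0,0,7,35,0,0,0,0,0,5,35,0,0,0,0,0,0,35])

```text
t: 7.72
ee_pos: [642.4, -7.1, 70.8]
orientation: [-1.457, -2.782, 0.001]
ft_force: [0.1, 0.3, 0.1]
width: 30.9
grasp_force: 0.0
```

Emit:
jog_arm(increments=[0,0,0,2,0,0,35,0,0,0,2,0,0,35,0,0,0,2,0,0,35,0,0,0,2,0,0,35,0,0,0,2,0,0,35,0,0,0,2,0,0,35])

```text
t: 8.48
ee_pos: [636.2, 2.7, 71.7]
orientation: [1.458, 2.782, 0.0]
ft_force: [1.0, -1.2, 0.7]
width: 30.9
grasp_force: 0.6
```

Emit:
jog_arm(increments=[0,0,0,3,0,0,35,0,0,0,3,0,0,35,0,0,0,3,0,0,35,0,0,0,3,0,0,35])

```text
t: 8.98
ee_pos: [629.2, 12.7, 71.6]
orientation: [1.458, 2.783, 0.0]
ft_force: [0.8, -0.7, 1.4]
width: 30.9
grasp_force: 0.8
```

Contact is at about 1.5 N and the cover is moving. Next is the push of about 95 mm.

Emit:
jog_arm(increments=[0,0,0,4,0,0.5,35,0,0,0,4,0,0.5,35,0,0,0,4,0,0.5,35,0,0,0,4,0,0,35,0,0,0,4,0,0,35,0,0,0,4,0,0,35])

```text
t: 9.72
ee_pos: [615.2, 32.5, 69.9]
orientation: [-1.458, -2.783, 0.0]
ft_force: [0.3, -0.9, 0.1]
width: 31.0
grasp_force: 0.5
```

Emit:
jog_arm(increments=[0,0,0,4,0,0,35,0,0,0,4,0,0,35,0,0,0,4,0,0,35,0,0,0,4,0,0,35,0,0,0,4,0,0,35,0,0,0,4,0,0,35,0,0,0,4,0,0,35,0,0,0,4,0,0,35])

```text
t: 10.72
ee_pos: [597.2, 58.8, 70.0]
orientation: [1.458, 2.783, 0.0]
ft_force: [-0.9, -0.8, -0.9]
width: 30.3
grasp_force: 0.3
```

```bash
python3 loc.py
```

```text
t 10.725 tcp [597.2  58.8  70. ] local [  1.3 -28.3] toolx deg 124.7 f [-0.9 -0.8 -0.9] w 30.332739940246874
```

Emit:
jog_arm(increments=[0,0,0,4,0,0,35,0,0,0,4,0,0,35,0,0,0,4,0,0,35,0,0,0,4,0,0,35,0,0,0,4,0,0,35,0,0,0,4,0,0,35,0,0,0,4,0,0,35,0,0,0,4,0,0,35,0,0,0,4,0,0,35,0,0,0,2,0,0,35,0,0,0,1,0,0,35,0,0,0,0,0,0,35])

```text
t: 12.22
ee_pos: [575.1, 90.7, 70.0]
orientation: [-1.458, -2.783, -0.0]
ft_force: [0.6, 0.1, -0.1]
width: 30.6
grasp_force: 0.0
```

Emit:
jog_arm(increments=[0,0,0,-3,0,0,35,0,0,0,-6,0,0,35,0,0,0,0,0,-20,35,0,0,0,0,0,-40,35,0,0,0,-50,0,-40,35,0,0,0,-50,0,-20,35,0,0,0,-50,0,0,35,0,0,0,0,0,0,35])

```text
t: 13.22
ee_pos: [666.8, -42.0, 190.9]
orientation: [1.461, 2.778, 0.002]
ft_force: [-0.4, -0.0, -1.0]
width: 30.6
grasp_force: 0.0
```

```bash
python3 loc.py
python3 - <<'E'
from h import *
C=np.array([580,81.3]); a=np.deg2rad(34.74)
E=np.array([[np.cos(a),np.sin(a)],[-np.sin(a),np.cos(a)]])
for c in("scene","top"):
    im=get_image(c); P=cloud(im)
    for n in("cover","tab_top","filter"):
        for q in models.regions_of(n,c):
            p=P[q["region"]]; l=(p[:,:2]-C)@E.T; k=np.median(l,0)
            if np.hypot(*k)<150: print(c,n,q["p"],np.round(np.percentile(l,[2,50,98],axis=0),1).tolist(),np.round(np.percentile(p[:,2],[5,50,95]),1))
    if c=="scene": cv2.imwrite("pics/s5.png",cv2.resize(im["pixels"][120:290,220:460],None,fx=3,fy=3,interpolation=cv2.INTER_CUBIC))
E
```

```text
t 13.225 tcp [666.8 -42.  190.9] local [   1.1 -150.8] toolx deg 124.5 f [-0.4 -0.  -1. ] w 30.599175782013422
scene cover 0.72 [[-45.3, -0.1], [4.3, 40.8], [45.6, 87.6]] [63.2 65.5 78.6]
scene tab_top 0.46 [[-20.0, -18.1], [0.2, -7.0], [19.5, 3.2]] [51.6 53.4 58.8]
scene filter 0.77 [[-55.2, -131.3], [48.8, -42.3], [74.7, 119.4]] [17.2 52.  67. ]
top cover 0.71 [[-46.2, 5.5], [-0.2, 48.4], [46.7, 90.7]] [60.2 63.6 76.2]
top tab_top 0.48 [[-18.8, -14.9], [-0.3, -6.1], [19.1, 3.8]] [48.8 51.4 55.3]
top filter 0.59 [[-75.2, -81.9], [18.7, 51.6], [72.4, 129.2]] [45.2 50.7 66.4]
```

View pics/s5.png

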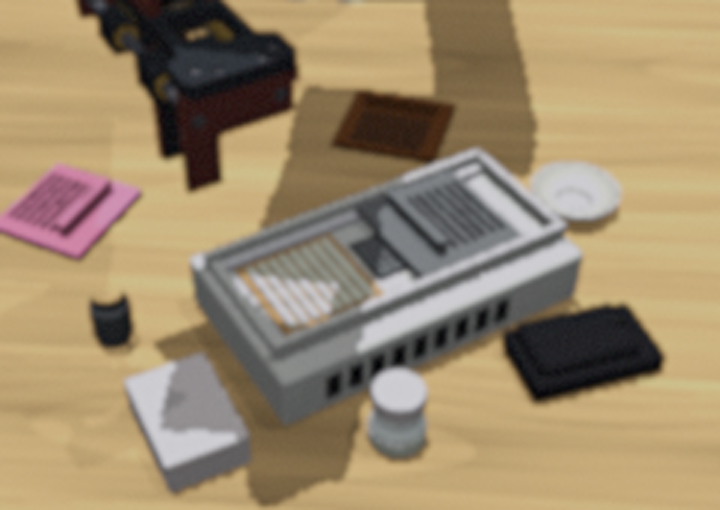

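The filter is fully uncovered at crop pixel (305,280). The cover lies flat on the deck at (455,215), y ≈ 45 mm, and the tab at (375,250) is still in. The arm is clear, so I'm handing in.

```bash
python3 -c "
from workcell import job; print(job.close_job())"
```

```text
the job is handed in; nothing more can be done
None
```

The job is handed in: the tab is pressed fully in, the cover lies flat on the deck at about y = 45 mm, the filter is wholly uncovered, and none of the other things were touched; the hand-in gave no verdict.

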